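# Load the spray turntable and index it to the screen

### The job

Someone left the spray turntable standing anywhere; it is turned by the black handle on its dust cover. Turn it until the one empty hanging bar clicks in at the loading pointer on the front of the base, then hang the taller of the two loose U-shaped pipe saddles over that bar, legs down, and let go. Then turn the rack half round, on past the click in between to the second click, so that this saddle hangs in front of the overspray screen; leave the shorter saddle and everything else on the bench where it is.

Things in the scene. Friction and masses are not known exactly. Their poses are not given: they have to be found in the camera images.
- turntable: fixed base of the spray turntable: grey round plate 208 mm across, up to 21 mm high. Origin on the vertical turning axis at bench level. -x of the base is the loading side (steel pointer at the plate's edge, out to 131 mm from the axis), +x the spray side. On its +y side a plunger housing reaches 136 mm from the axis, 36 mm high. Its place varies, its yaw by 0.25 rad either way
- rack (a joint): angle of the rack, rad, anticlockwise positive; 0 or 6.283 = empty bar at the loading pointer, -3.142, 3.142 or 9.425 = facing the screen. Starts at 0.8 to 5.45; turns either way to stops at -12.6 and 12.6. Clicks each 90 degrees: a sprung nose drops between two pins, pulls in from 0.08 rad either side, centres the rack once let go. Passing one takes about 7 N at the handle, else 1 N
- free_bar (a point): on the middle line of the empty bar, 115 mm from the turning axis, 125 mm high; turns with the rack: x along the bar and in to the column, z up. Four level radial bars of flat steel, 28 mm wide, 8 mm thick, from a 48 mm collar (106 to 144 mm high) out to a turned-up end 148 mm from the axis, 8 mm above the bar's top. The other three carry fixed saddles like the tall one
- cover (a point): centre of the round grey dust cover's top, 277 mm above the bench, on the turning axis (a nut stands 14 mm higher). 216 mm diameter, underside 264 mm high at the rim. It covers all but the outer ends of the bars: over a bar an upright hand hits its rim, so reach in from outside with the tool leaning outwards 25 to 45 degrees. Axes of the rack
- load_station (a point): fixed point where free_bar stands when the empty bar is clicked in at the loading pointer (115 mm to -x of the turning axis, 125 mm high; axes of the base)
- spray_station (a point): fixed point where free_bar stands when that bar is clicked in facing the screen (115 mm to +x of the turning axis, 125 mm high; axes of the base). Behind it stands the sheet screen, fixed to the base, 193 mm to +x of the axis, 242 mm wide across y, top edge 229 mm above the bench; its two wings end 150 mm to +x and 182 mm to either side of the axis
- knob (a point): middle of the black upright revolving handle on the cover: 27 mm thick, 39 mm high (277 to 316 mm above the bench, this point at 297), 80 mm from the turning axis, a quarter turn clockwise (from above) from the empty bar. It spins freely on its pin, so the fingers may keep their heading as it goes round; its own axes mean nothing
- tall_bracket: taller loose pipe saddle, plain steel: U of flat bar 30 mm wide, 5 mm thick, arch up, on two turned-out ears; 85 mm high, 56 mm wide over the legs (46 inside), 94 mm over the ears (5 mm high). Legs straight up to 57 mm. Origin at its foot between the legs; z up, y from leg to leg, x along the strap's width. 0.18 to 0.37 kg. Can be gripped over both legs, 56 mm, tool leaning along its x
- tall_crown (a point): underside of the tall saddle's arch at its middle, 80 mm above its feet; when hung it lies about 9 mm above free_bar. Axes of the saddle
- short_bracket: the shorter loose saddle, same strap and width, 55 mm high; stays where it stands. The two swap places between left and right of the turntable. Origin and axes as for the tall one
- spray_can: spray can, 65 mm across, 203 mm tall, standing left of the screen; origin under its middle
- tape_rule: tape measure, 39 x 94 x 62 mm high, origin under its middle; y along its length
- tube_piece: square tube offcut, 40 x 110 x 40 mm lying along its y, origin under its middle
- angle_piece: angle iron offcut, 40 x 140 x 40 mm along its y, origin under its middle
- long_wrench: combination wrench, 253 mm long along its y, 40 mm wide, 8 mm high, origin under its middle
- disc_stack: stack of cutting discs, 115 mm across, 12 mm high, origin under its middle
Not all that is in view belongs to the job. What is shaped like the tall_bracket but red is not meant.

How it is judged:
By the outcome, as a careful person would: the job done as asked, in the order asked, and still so for the second after the job is handed in, with the robot touching nothing.
It also fails if it takes over 72 s, if anything falls off the work surface, if the arm or the gripper's body presses on something with over 40 N, if the wrist force passes 120 N, or if a joint passes its speed limit or range.

### The arm

A 7-joint arm with a two-finger parallel gripper is mounted at the origin on a cart in front of the work surface, level with it; the furniture and walls round the work are solid. World frame = base frame: x ahead of the robot, y to its left, z up, the work surface at z = 0. Lengths are in mm, angles in rad, forces in N, time in s.
With the tool pointing down it reaches from about 400 to 875 mm from the base axis. Payload 4.4 kg.
Tool frame: the origin (TCP) lies midway between the tips of the shut fingers; the grasp point (between the pads) lies ctrl.grip_depth behind it (ctrl.grip_depth is the distance from the TCP to the grasp point, in mm); z points along the fingers, y is the line along which they close (so a half turn about z gives the same grasp; the last joint's range is limited). The gripper opens to 85 mm and grips with 20 to 120 N. Pads are 22 mm wide; open, the fingers measure 114 mm over their backs; the gripper's body (76 mm by 85 mm) begins 54 mm behind the grasp point. The pads swing forward as they close: fully open they stand 13 mm farther back than shut.
Start: joints at [1.08, 0.628, 0.038, 1.517, -0.027, 0.996, -0.02], TCP at [267.918, -592.231, 231.313] pointing down, gripper open.
Joint ranges: [-3.06, 3.06], [-0.37, 2.12], [-1.25, 1.32], [0.18, 2.47], [-1.1, 4.24], [0.23, 1.98], [-2.94, 2.94]. Speed limits (rad/s): [2.57, 2.57, 3.14, 3.14, 3.14, 3.14, 3.14].

### API

Orientations are given as [roll, pitch, yaw] about the fixed x, y, z axes, in that order (R = Rz(yaw) Ry(pitch) Rx(roll)).
In Python, from cell import ctrl gives the robot as it stands.
- The arm moves only by the tool carry_out, never from a script. Its argument "deltas" is one flat list of numbers, 7 for each row, row after row: the turn, a rotation vector about the tool's x, y, z in degrees, then the shift along the tool's x, y, z in m, then the closure, from -1 (fully open) to 1 (shut). In form: [wx, wy, wz, dx, dy, dz, claw, wx, wy, wz, dx, dy, dz, claw, ...]. A call has 1 to 12 rows; each row shifts and turns the commanded pose from where the row before left it, along the tool's axes as they then stand; what a row does not reach is not made up. A row lasts 1/8 s, in which the tool goes at most 62.5 mm and 10.7 degrees, less where a joint would pass 70% of its speed; a pose out of reach is approached as far as the arm can. A call with a gripper value outside its range is refused whole. The fingers move at their own pace and stop on an object; the grip force is fixed at half the most. Time passes only in rows, so rows that do not move let the fingers close. It gives the time, the measured TCP pose, the force, the opening and the grip force at its end, in the units of the state.
- ctrl.read_state(): the state, without advancing time (a new reading comes with each control period).
- ctrl.get_image(name): name is "scene" or "top" or "wrist"; returns the picture (480x640x3 uint8, red, green, blue); there is no depth.
- ctrl.calibration(name): a dict with "mtx" (3x3 intrinsics, pixels), "distortion" ([k1, k2, p1, p2, k3] as OpenCV has them; the pictures are not rectified), "R" (3x3) and "t" (3): a world point X has camera coordinates R X + t. Camera axes: x right, y down, z forward; pixel columns grow to the right and rows downward; lengths in mm; the calibration is good to about 2 mm. A picture is of the moment at which its call begins: read the wrist's pose just before it. calibration takes no time and is no camera call; for the wrist camera it gives the pose at the moment of the call.
- ctrl.finish_job(): hands the job in; it is judged then, once.
The state is a dict: "clock": time; "qpos": joint angles; "qd": joint speeds; "tau": joint torques, N m; "eef_pos": TCP position; "tool_rot": TCP orientation; "force": force on the tool from outside, world axes, zero at the start; "torque": the same for the moment, N m; "width": finger opening in mm; "gripper_force": force on a finger pad.
Only numpy, scipy, OpenCV 4.12 (cv2) and the standard library are available. Lean on these libraries where they do the work, as an engineer would, in place of code of your own. Each camera call takes 0.05 s, during which the arm holds its last target. There are 200 camera calls.

## Working session

There is one attempt and no reset: what is moved stays moved. The work goes in short steps, Python scripts to look and compute and a tool call to move; the robot and the scene stay as the last step left them, time stands still between calls to the robot, and variables do not carry over. Pictures are saved under pics/ and viewed, at most 10 in all, crops included, and the job is handed in when it is done.

Besides the shell and the picture viewer there is one more tool, called after "Request:" as name(argument=value, ...), one argument or row to a line, values as JSON. carry_out: Moves the arm, as the interface text tells. Its arguments: {"type":"object","properties":{"deltas":{"type":"array"}},"required":["deltas"]}

```bash
mkdir -p pics; ls; python3 - <<'E'
from cell import ctrl
import cv2,numpy as np
s=ctrl.read_state();print(s,ctrl.grip_depth)
for n in("scene","top"):
    cv2.imwrite(f"pics/{n}0.png",ctrl.get_image(n)[:,:,::-1]);c=ctrl.calibration(n);print(n,c)
E
```

```text
pics
{'clock': 0.0, 'qpos': array([ 1.08017435,  0.62929189,  0.03846469,  1.51836562, -0.02702347,
        0.99632698, -0.01999586]), 'qd': array([ 0.00034933,  0.001191  ,  0.00050821,  0.00111558,  0.00040144,
       -0.0001321 , -0.00078924]), 'tau': array([ 2.43268505e-04, -5.63407087e+01,  1.22583054e+00, -1.93444258e+01,
        1.09043575e-02,  1.03258953e-02,  4.12532046e-06]), 'eef_pos': array([ 267.66486344, -591.64117274,  230.42542264]), 'tool_rot': array([-3.13971936e+00,  1.57466696e-05,  4.24795021e-01]), 'force': array([0.50100012, 0.45059973, 0.68241878]), 'torque': array([-0.03547235,  0.00415489, -0.03712459]), 'gripper_force': 0.0, 'width': 85.49957120947147} 18.700000000000003
scene {'mtx': array([[543.02220725,   0.        , 323.09226062],
       [  0.        , 543.02220725, 238.91208237],
       [  0.        ,   0.        ,   1.        ]]), 'distortion': array([-0.12340725,  0.        ,  0.        ,  0.        ,  0.        ]), 'R': array([[ 0.65871269, -0.75208107, -0.02171791],
       [-0.45341818, -0.37376209, -0.80914391],
       [ 0.60042448,  0.54284065, -0.58720905]]), 't': array([-383.40196751,  401.87208723, 1360.07614002])}
top {'mtx': array([[621.59357769,   0.        , 318.55523151],
       [  0.        , 621.59357769, 243.46228763],
       [  0.        ,   0.        ,   1.        ]]), 'distortion': array([-0.21517754,  0.        ,  0.        ,  0.        ,  0.        ]), 'R': array([[ 0.02027964, -0.99978977,  0.00302581],
       [-0.98046795, -0.02047972, -0.19560976],
       [ 0.1956306 ,  0.00100019, -0.98067715]]), 't': array([ -29.09185697,  561.37999234, 1617.85722938])}
```

View pics/scene0.png

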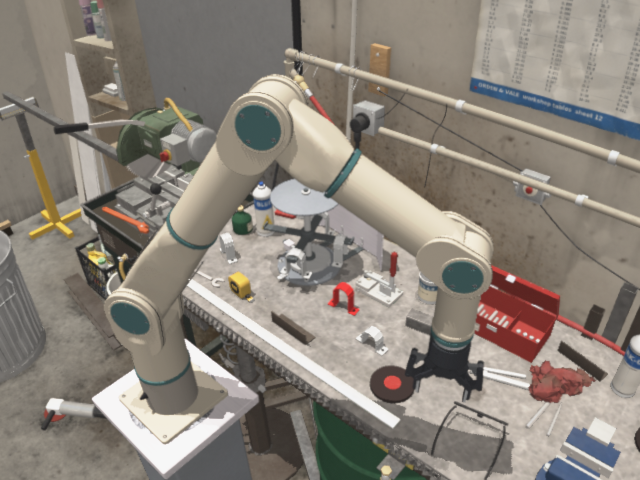

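View pics/top0.png

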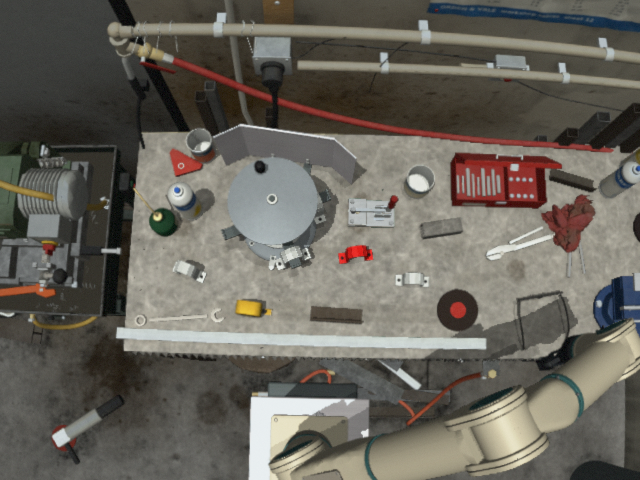

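The top view shows the cover nut at (272,199) and the knob at (261,167). The plain saddle candidates are left (190,270) and right (412,280). The red one at (355,254) is the decoy. Next I'll measure them and make an enlarged crop.

```bash
cat > h.py <<'E'
from cell import ctrl
import cv2,numpy as np
from scipy.spatial.transform import Rotation as Ro
def cal(n): return ctrl.calibration(n)
def ray(c,uv):
    p=cv2.undistortPoints(np.array([[uv]],float),c["mtx"],c["distortion"])[0,0]
    R=np.array(c["R"]);return -R.T@c["t"],R.T@np.array([p[0],p[1],1.])
def onz(c,uv,z):
    o,d=ray(c,uv);return o+d*(z-o[2])/d[2]
def proj(c,X):
    return cv2.projectPoints(np.array(X,float).reshape(-1,1,3),cv2.Rodrigues(np.array(c["R"]))[0],np.array(c["t"],float),c["mtx"],c["distortion"])[0][:,0]
def tri(c1,u1,c2,u2):
    o1,d1=ray(c1,u1);o2,d2=ray(c2,u2)
    s=np.linalg.lstsq(np.c_[d1,-d2],o2-o1,rcond=None)[0]
    a,b=o1+d1*s[0],o2+d2*s[1];return (a+b)/2,np.linalg.norm(a-b)
E
python3 - <<'E'
from h import *
c=cal("top")
print("nut",onz(c,(272,199),291),"knob",onz(c,(261,166),316))
for n,uv in(("L",(190,270)),("R",(412,280))): print(n,onz(c,uv,50))
t=cv2.imread("pics/top0.png");s=cv2.imread("pics/scene0.png")
f=lambda im,x,y,w,h,W,H:cv2.resize(im[y:y+h,x:x+w],(W,H),interpolation=cv2.INTER_CUBIC)
row1=np.hstack([f(t,160,245,60,45,400,300),f(t,382,257,60,45,400,300)])
row2=np.hstack([f(s,198,222,60,45,400,300),f(s,343,316,60,45,400,300)])
cv2.imwrite("pics/c1.png",np.vstack([row1,row2]))
cv2.imwrite("pics/c2.png",f(t,210,120,165,160,618,600))
E
```

```text
nut [618.850242    93.48403835 291.        ] knob [691.42542413 120.25951153 316.        ]
L [482.57609969 328.36506179  50.        ]
R [ 468.14251595 -270.49676334   50.        ]
```

View pics/c1.png

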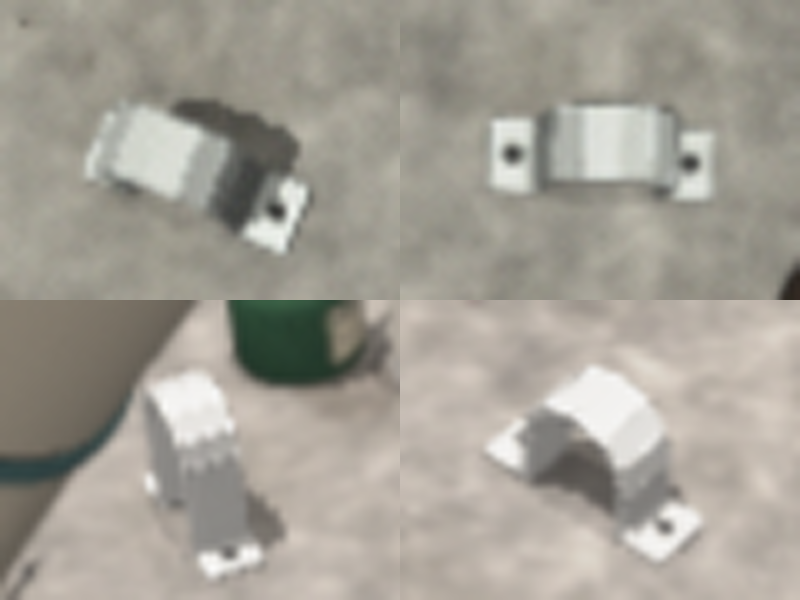

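View pics/c2.png

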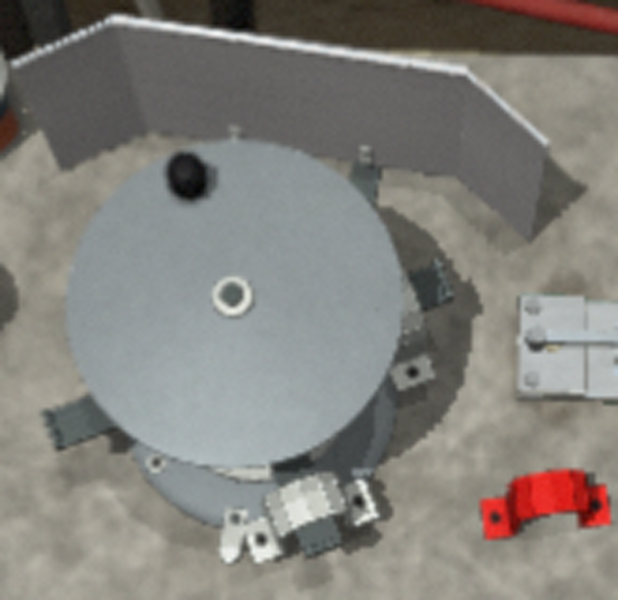

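The left one (190,270) is the tall saddle: long legs, and its crown is displaced high in both views. The right one is low and round, so it is the short one. The empty bar is at left front (crop 75,425), a quarter turn anticlockwise from the knob, as described. Next I'll get the base yaw and the first move.

```bash
cat >> h.py <<'E'
def delta(pos,lean,yaw,s=None,grasp=True):
    "tool-frame shift (mm) and rotvec (deg) from measured pose to grasp point/lean/yaw"
    s=s or ctrl.read_state();R0=Ro.from_euler("xyz",s["tool_rot"])
    R1=Ro.from_euler("xyz",[np.pi,-np.radians(lean),yaw])
    p=np.array(pos,float)+(ctrl.grip_depth*R1.apply([0,0,1]) if grasp else 0)
    return R0.inv().apply(p-s["eef_pos"]).round(1),np.degrees((R0.inv()*R1).as_rotvec()).round(1),p.round(1)
E
python3 - <<'E'
from h import *
c=cal("top");S=165/618
g=lambda x,y:(210+x*S-.4,120+y*S*600/618*618/600*160/600/S)
a,b=[onz(c,g(*q),229) for q in((114,20),(464,70))]
ax=onz(c,g(232,294),291);kn=onz(c,g(185,172),316)
# cover rim ellipse centre
d=(a-b)/np.linalg.norm(a-b);yaw=np.arctan2(-d[0],d[1])
n=np.array([np.cos(yaw),np.sin(yaw)])
print("width",np.linalg.norm(a-b),"yaw",yaw,"screen dist",((a-ax)[:2]@n),"side",((a+b)/2-ax)[:2]@[-n[1],n[0]])
print("axis",ax,"knob",kn,np.hypot(*(kn-ax)[:2]),np.arctan2(*(kn-ax)[1::-1]))
bar=onz(c,g(58,430),133)-ax;print("bar ang",np.arctan2(bar[1],bar[0]),np.hypot(*bar[:2]))
print(delta([kn[0],kn[1],370],0,0.425))
E
```

```text
width 239.0457708826962 yaw -0.13427468139195417 screen dist 193.40131709936932 side 0.019109480981782667
axis [620.28783059  94.61498128 291.        ] knob [691.67830836 124.97554453 316.        ] 77.57811622615412 0.40210328872247536
bar ang 1.9768735576135643 141.17578663523324
(array([ 681.7, -478.4, -120. ]), array([-0.1,  0. , -0. ]), array([691.7, 125. , 351.3]))
```

Request:
carry_out(
  deltas=[0,0,0,0,0,-0.06,-1,0,0,0,0.02,-0.014,-0.06,-1,0,0,0,0.047,-0.033,0,-1,0,0,0,0.047,-0.033,0,-1,0,0,0,0.047,-0.033,0,-1,0,0,0,0.047,-0.033,0,-1,0,0,0,0.047,-0.033,0,-1,0,0,0,0.047,-0.033,0,-1,0,0,0,0.047,-0.033,0,-1,0,0,0,0.047,-0.033,0,-1,0,0,0,0.047,-0.033,0,-1,0,0,0,0.047,-0.033,0,-1],
)

```text
clock: 1.6
eef_pos: [572.7, -76.1, 348.9]
tool_rot: [-3.142, 0.001, 0.425]
force: [0.9, -0.0, -0.6]
width: 85.6
gripper_force: 0.0
```

Request:
carry_out(
  deltas=[0,0,0,0.047,-0.033,0,-1,0,0,0,0.047,-0.033,0,-1,0,0,0,0.047,-0.033,0,-1,0,0,0,0.03,-0.021,0,-1,0,0,0,0,0,0,-1,0,0,0,0,0,0,-1],
)

```text
clock: 2.35
eef_pos: [678.1, 101.0, 348.6]
tool_rot: [3.141, 0.002, 0.424]
force: [-0.1, 0.1, 0.1]
width: 85.3
gripper_force: 0.0
```

```bash
python3 - <<'E'
from h import *
s=ctrl.read_state();print(s["clock"],s["eef_pos"],s["tool_rot"],s["qpos"],s["force"])
print(delta([693.9,125.9,303],0,0.425))
c=cal("wrist");im=ctrl.get_image("wrist")[:,:,::-1];cv2.imwrite("pics/w1.png",im)
print(proj(c,[[620.3,94.6,291],[693.9,125.9,316]]))
E
```

```text
2.35 [678.11620791 100.99058117 348.60831905] [3.14076867e+00 1.79989696e-03 4.23955563e-01] [-0.12589756  0.60333768 -0.12097066  1.22808696  0.07201874  1.31583091
 -1.39081121] [-0.11060925  0.06178468  0.08864853]
(array([ 24.7, -16.3,  64.3]), array([ 0. ,  0.1, -0.1]), array([693.9, 125.9, 284.3]))
[[297.8067645  337.20615548]
 [294.27699463 236.47618323]]
```

View pics/w1.png

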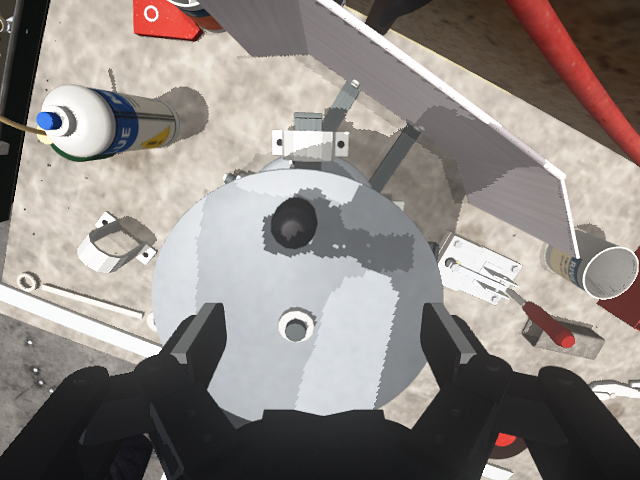

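The nut shows at (296,326) and the knob top at (294,217). Both sit about 10–20 px above the prediction, so I'll recompute.

```bash
python3 - <<'E'
from h import *
c=cal("wrist");w=(296,325);k=(294,218)
for z in(284,291): print("nut",z,onz(c,w,z))
for z in(297,316): print("knob",z,onz(c,k,z))
t=cal("top");print(tri(c,w,t,(271.6,198.4)),tri(c,k,t,(259.2,165.7)))
im=cv2.imread("pics/w1.png")
g=cv2.cvtColor(im,cv2.COLOR_BGR2GRAY)[160:270,240:350];m=(g<45).astype(np.uint8)
for x in cv2.findContours(m,0,2)[0]:
    if cv2.contourArea(x)>300: print(cv2.minEnclosingCircle(x),cv2.boundingRect(x))
print(-np.array(c["R"]).T@c["t"])
E
```

```text
nut 284 [624.2241946   97.54862927 284.        ]
nut 291 [628.47990203  98.76619336 291.        ]
knob 297 [698.17272135 128.83651102 297.        ]
knob 316 [703.27098046 129.30526915 316.        ]
(array([622.74143237,  96.16350254, 281.138053  ]), np.float64(1.847687610092484)) (array([698.30848958, 127.68194666, 296.55256498]), np.float64(2.34228468226586))
[750.35273955 133.63418947 491.46252637]
```

Request:
carry_out(
  deltas=[0,0,0,0.025,-0.016,0,-1,0,0,0,0,0,0.03,-1,0,0,0,0,0,0.03,-1,0,0,0,0,0,0.004,-1,0,0,0,0,0,0,0.9,0,0,0,0,0,0,0.9,0,0,0,0,0,0,0.9,0,0,0,0,0,0,0.9,0,0,0,0,0,0,0.9,0,0,0,0,0,0,0.9],
)

```text
clock: 3.65
eef_pos: [695.2, 127.1, 286.6]
tool_rot: [3.141, -0.002, 0.425]
force: [-1.6, 0.9, 7.1]
width: 24.4
gripper_force: 59.1
```

```bash
python3 - <<'E'
from h import *
s=ctrl.read_state();p=s["eef_pos"];print(p,s["width"],s["gripper_force"],s["force"])
ax=np.array([620.5,94.8]);v=p[:2]-ax;print(np.hypot(*v),np.arctan2(v[1],v[0]))
th0=np.arctan2(v[1],v[0]);tgt=np.pi/2-.134
R=Ro.from_euler("xyz",s["tool_rot"]).inv()
th=np.linspace(th0,tgt,11);P=np.c_[ax+80*np.c_[np.cos(th),np.sin(th)],np.full(11,p[2])]
P[0]=p
print((R.apply(np.diff(P,axis=0))).round(1))
E
```

```text
[695.16351123 127.0609623  286.62737551] 24.428739895168665 59.10606532066595 [-1.58678065  0.92907025  7.05216689]
81.33516827397284 0.4078561318029557
[[-1.6 -8.2 -0. ]
 [-1.1 -8.2 -0. ]
 [-2.  -8.  -0. ]
 [-2.8 -7.7 -0. ]
 [-3.6 -7.4 -0. ]
 [-4.3 -7.  -0. ]
 [-5.  -6.5 -0. ]
 [-5.6 -6.  -0. ]
 [-6.2 -5.4 -0. ]
 [-6.7 -4.7 -0. ]]
```

Request:
carry_out(
  deltas=[0,0,0,-0.0016,-0.0082,-0.002,0.9,0,0,0,-0.0011,-0.0082,0,0.9,0,0,0,-0.002,-0.008,0,0.9,0,0,0,-0.0028,-0.0077,0,0.9,0,0,0,-0.0036,-0.0074,0,0.9,0,0,0,-0.0043,-0.007,0,0.9,0,0,0,-0.005,-0.0065,0,0.9,0,0,0,-0.0056,-0.006,0,0.9,0,0,0,-0.0062,-0.0054,0,0.9,0,0,0,-0.0067,-0.0047,0,0.9,0,0,0,0,0,0,0.9],
)

```text
clock: 5.03
eef_pos: [630.0, 175.7, 286.7]
tool_rot: [-3.139, 0.0, 0.426]
force: [1.0, 2.8, -3.4]
width: 23.5
gripper_force: 60.7
```

```bash
python3 - <<'E'
from h import *
s=ctrl.read_state();p=s["eef_pos"];print(p,s["width"],s["force"],s["clock"])
v=p[:2]-[620.5,94.8];print(np.hypot(*v),np.arctan2(v[1],v[0])-(np.pi/2-.134))
E
```

```text
[629.96296199 175.71266787 286.74018089] 23.527587320082922 [ 0.999563    2.76880091 -3.38774567] 5.025
81.46414838424865 0.017576104461312303
```

Request:
carry_out(
  deltas=[0,0,0,0,0,0,-1,0,0,0,0,0,0,-1,0,0,0,0,0,0,-1,0,0,0,0,0,-0.02,-1,0,0,0,0,0,-0.05,-1,0,0,0,-0.025,-0.03,-0.03,-1,0,0,0,-0.05,-0.03,0,-1,0,0,0,-0.05,-0.03,0,-1,0,0,0,-0.05,-0.03,0,-1,0,0,0,-0.05,-0.03,0,-1,0,0,0,0,0,0,-1],
)

```text
clock: 6.4
eef_pos: [360.2, 218.4, 388.0]
tool_rot: [3.142, -0.0, 0.43]
force: [1.9, -0.1, 1.1]
width: 85.4
gripper_force: 0.0
```

```bash
python3 - <<'E'
from h import *
s=ctrl.read_state();print(s["clock"],s["eef_pos"],s["tool_rot"])
t=ctrl.get_image("top")[:,:,::-1].copy();cv2.imwrite("pics/top1.png",t)
c=cal("wrist");w=ctrl.get_image("wrist")[:,:,::-1].copy();cv2.imwrite("pics/w2.png",w)
print(proj(c,[[482,328,0],[482,328,85]]))
a=cv2.resize(t[130:280,160:360],(800,600),interpolation=cv2.INTER_CUBIC)
cv2.imwrite("pics/v2.png",np.vstack([cv2.resize(a,(400,300)),cv2.resize(w,(400,300))]))
cv2.imwrite("pics/v2a.png",np.hstack([cv2.resize(a,(480,360)),cv2.resize(w,(480,360))])[:,:]) if 0 else None
E
```

```text
6.4 [360.21641741 218.37130166 388.03617337] [ 3.14152154e+00 -1.15568574e-04  4.29609656e-01]
[[288.11813308  76.60141162]
 [281.11268512  65.76793077]]
```

View pics/v2.png

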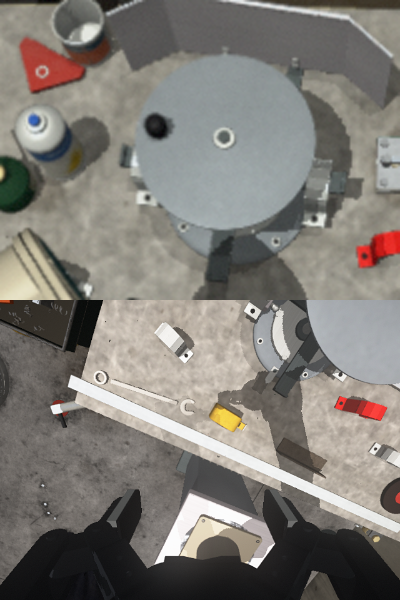

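The empty bar now stands at the front: its end is at top-view px ≈(268,265), and the knob is at (238,193). The tall saddle shows in the wrist view at (280,65), so I'll move nearer to measure it.

Request:
carry_out(
  deltas=[0,0,0,0.054,-0.016,0,-1,0,0,0,0.054,-0.017,0,-1,0,0,0,0,0,0.03,-1,0,0,0,0,0,0,-1,0,0,0,0,0,0,-1],
)

```text
clock: 7.12
eef_pos: [449.6, 292.1, 357.8]
tool_rot: [3.141, -0.001, 0.423]
force: [1.1, -0.7, 0.6]
width: 85.7
gripper_force: 0.0
```

```bash
python3 - <<'E'
from h import *
import pickle
s=ctrl.read_state();c=cal("wrist");w=ctrl.get_image("wrist")[:,:,::-1].copy();cv2.imwrite("pics/w3.png",w)
pickle.dump((s,c),open("w3.pkl","wb"))
print(s["clock"],s["eef_pos"],proj(c,[[482,328,0],[482,328,85]]))
q=proj(c,[[482,328,40]])[0].astype(int);print(q)
x,y=max(q[0]-100,0),max(q[1]-75,0);print("origin",x,y)
cv2.imwrite("pics/w3c.png",cv2.resize(w[y:y+150,x:x+200],(800,600),interpolation=cv2.INTER_CUBIC))
E
```

```text
7.125 [449.63878218 292.07683327 357.78388678] [[310.13803311 155.98308184]
 [307.51479613 161.07196197]]
[309 158]
origin 209 83
```

View pics/w3c.png

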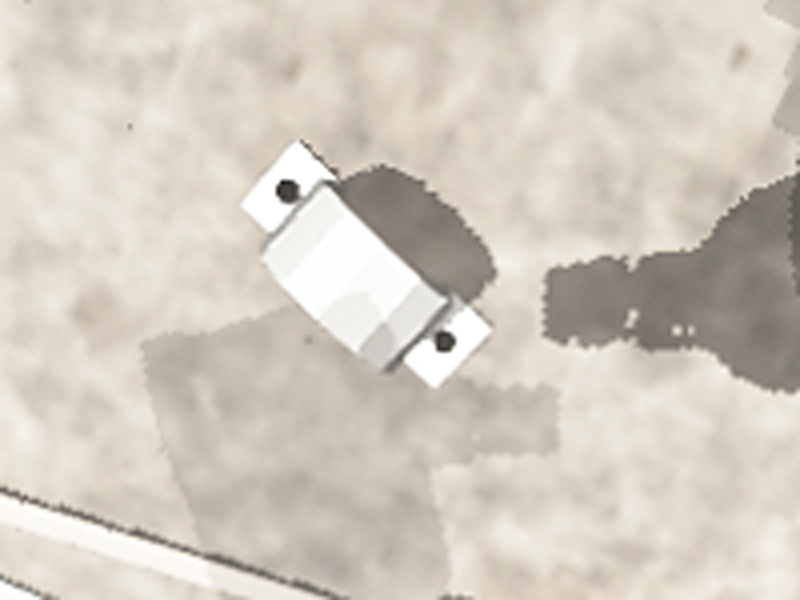

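The ear holes are at crop (287,190) and (444,342). The outer ear corners are (300,142), (241,203), (493,328) and (434,388). I'll cast these onto z=5.

```bash
cat > m.py <<'E'
from h import *
import pickle
s,c=pickle.load(open("w3.pkl","rb"))
f=lambda q:onz(c,(209+(q[0]+.5)/4-.5,83+(q[1]+.5)/4-.5),5)
A,B,a1,a2,b1,b2=[f(q) for q in((287,190),(444,342),(300,142),(241,203),(493,328),(434,388))]
ctr=(a1+a2+b1+b2)/4;L=(a1+a2)/2;R=(b1+b2)/2
E
python3 - <<'E'
from m import *
print("holes",A,B,np.linalg.norm(A-B),(A+B)/2);print("len",np.linalg.norm(L-R),"w",np.linalg.norm(a1-a2),ctr)
d=L-R;yaw=np.arctan2(-d[0],d[1]);d=A-B;print("yaw",yaw,np.arctan2(-d[0],d[1]))
t=cal("top");g=lambda x,y:(160+x/2-.25,130+y/2-.25)
ax=onz(t,g(224,137),291);k=onz(t,g(154,124),316);print("axis",ax,"knob ang",np.arctan2(*(k-ax)[1::-1])-(np.pi/2-.134))
b=onz(t,g(218,277),131);v=b-ax;print("bar",b,np.hypot(*v[:2]),np.arctan2(v[1],v[0]),"exp",np.pi-.134)
# wrist w2 not calibrated-saved; project expected stations in w3
for z in(125,137): print(proj(c,[[620.3-148*np.cos(.134),94.6+148*np.sin(.134),z]]))
yw=(yaw)
print(yw,delta([ctr[0],ctr[1],120],32,yw),delta([ctr[0],ctr[1],50],32,yw))
E
```

```text
holes [497.66745829 379.819638     5.        ] [472.39532318 308.75844978   5.        ] 75.42130523970035 [485.03139074 344.28904389   5.        ]
len 92.41975704963792 w 29.26406031839774 [485.32118748 343.68395492   5.        ]
yaw -0.3378159829226877 -0.34168963292632887
axis [620.66149562  94.1393037  291.        ] knob ang 0.04295769869130739
bar [479.66015726 108.13906332 131.        ] 141.69463888647965 3.042628869532664 exp 3.007592653589793
[[470.17312533 247.50264165]]
[[474.45524449 250.95147327]]
-0.3378159829226877 (array([ 60.5, -25.3, 254.2]), array([-12.2,  30.3,  42.5]), array([494.7, 340.4, 104.1])) (array([ 60.3, -25.3, 324.2]), array([-12.2,  30.3,  42.5]), array([494.7, 340.4,  34.1]))
```

```bash
python3 - <<'E'
from m import *
t=cal("top");print("hole B via top",onz(t,(201.0,276.0),5))
w=cv2.imread("pics/w3.png")
cv2.imwrite("pics/w3d.png",cv2.resize(w[110:305,380:640],(800,600),interpolation=cv2.INTER_CUBIC))
E
```

```text
hole B via top [473.32840589 305.93853261   5.        ]
```

View pics/w3d.png

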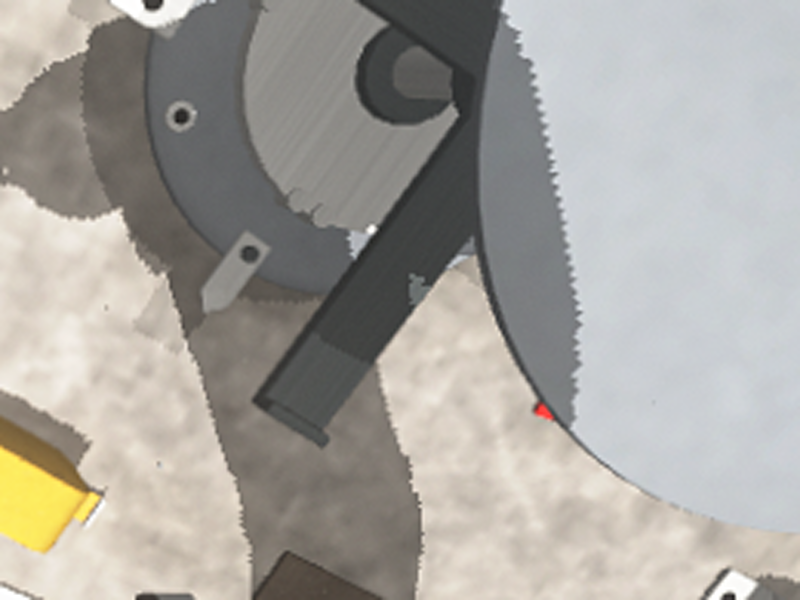

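The bar's turned-up end has its corners at crop (256,402) and (325,444), the bar edges are visible, and the pointer tip is at (205,308) with its bolt at (250,253).

```bash
python3 - <<'E'
from m import *
K=800/260
f=lambda q,z:onz(c,(380+(q[0]+.5)/K-.5,110+(q[1]+.5)/K-.5),z)
ax=np.array([620.5,94.6])
an=lambda v:np.arctan2(v[1],v[0])
e1,e2=f((256,402),137),f((325,444),137);m=((e1+e2)/2)[:2]
print("end w",np.linalg.norm(e1-e2),"mid",m,np.hypot(*(m-ax)),an(m-ax), "perp", an((e1-e2)[:2])+0)
l=f((430,163),129)-f((290,352),129);r=f((470,250),129)-f((376,362),129)
print("edges dir",an(-l),an(-r))
p,h=f((205,308),19),f((250,253),19);print("pointer",p,np.hypot(*(p[:2]-ax)),an(p[:2]-ax),"dir",an((p-h)[:2]))
E
```

```text
end w 32.57713573406482 mid [477.37331783 117.11001333] 144.88598223823905 2.985597102817681 perp 1.4654764414275827
edges dir 3.028759875176648 2.9770326120680406
pointer [495.34429131 117.63454046  19.        ] 127.25777568224123 2.959582447280445 dir 2.955269776661491
```

Bar angle ≈3.00, against 3.007 expected from the screen, so it is clicked in. Saddle centre is (485.5,342.5) with yaw −0.34. Next I'll tilt and turn the tool for the pick.

Request:
carry_out(
  deltas=[-2,5.05,7.1,0,0,0,-1,-2,5.05,7.1,0,0,0,-1,-2,5.05,7.1,0,0,0,-1,-2,5.05,7.1,0,0,0,-1,-2,5.05,7.1,0,0,0,-1,-2,5.05,7.1,0,0,0,-1,0,0,0,0,0,0,-1,0,0,0,0,0,0,-1],
)

```text
clock: 8.18
eef_pos: [449.1, 292.9, 347.8]
tool_rot: [3.097, -0.456, -0.204]
force: [0.8, -0.5, -0.5]
width: 85.6
gripper_force: 0.0
```

```bash
python3 - <<'E'
from h import *
s=ctrl.read_state();print(s["clock"],s["eef_pos"],s["tool_rot"],s["qpos"].round(2))
print(delta([485.5,342.5,120],32,-.338),delta([485.5,342.5,50],32,-.338))
E
```

```text
8.175 [449.06907931 292.92586101 347.78903229] [ 3.09722172 -0.45624334 -0.20416621] [-1.25  0.27  0.44  1.93  0.42  0.81 -2.89]
(array([-75.5, -64.9, 231.7]), array([-1.2,  5.7,  6.8]), array([494.8, 339.2, 104.1])) (array([-106.4,  -67.7,  294.5]), array([-1.2,  5.7,  6.8]), array([494.8, 339.2,  34.1]))
```

Joint 7 is at its limit on this side. I'll take the half-turned equivalent heading instead.

Request:
carry_out(
  deltas=[0,0,-10.4,0,0,0,-1,0,0,-10.4,0,0,0,-1,0,0,-10.4,0,0,0,-1,0,0,-10.4,0,0,0,-1,0,0,-10.4,0,0,0,-1,0,0,-10.4,0,0,0,-1,0,0,-10.4,0,0,0,-1,0,0,-10.4,0,0,0,-1,0,0,-10.4,0,0,0,-1,0,0,-10.4,0,0,0,-1,0,0,-10.4,0,0,0,-1,0,0,-10.4,0,0,0,-1],
)

```text
clock: 9.68
eef_pos: [450.5, 290.5, 348.1]
tool_rot: [2.781, 0.29, 1.911]
force: [-0.0, 0.6, 0.4]
width: 85.4
gripper_force: 0.0
```

Request:
carry_out(
  deltas=[0,0,-10.4,0,0,0,-1,0,0,-10.4,0,0,0,-1,0,0,-10.4,0,0,0,-1,0,0,-10.4,0,0,0,-1,0,0,-5,0,0,0,-1,0,0,0,0,0,0,-1],
)

```text
clock: 10.42
eef_pos: [450.4, 290.5, 348.0]
tool_rot: [3.111, 0.458, 2.763]
force: [1.3, 0.1, -0.1]
width: 85.2
gripper_force: 0.0
```

```bash
python3 - <<'E'
from h import *
s=ctrl.read_state();print(s["clock"],s["eef_pos"],s["tool_rot"],s["qpos"].round(2))
print(delta([485.5,342.5,120],-32,np.pi-.338),delta([485.5,342.5,50],-32,np.pi-.338))
E
```

```text
10.425 [450.43450367 290.54691243 348.04653587] [3.11085136 0.45782391 2.76325593] [-0.82  0.25 -0.11  1.92  0.6   0.9  -0.08]
(array([ 86.9,  54.6, 230.9]), array([ 0.6, -5.7, -2.1]), array([494.8, 339.2, 104.1])) (array([117.8,  52.6, 293.6]), array([ 0.6, -5.7, -2.1]), array([494.8, 339.2,  34.1]))
```

Request:
carry_out(
  deltas=[0.6,-5.7,-2.1,0,0,0,-1,0,0,0,0.016,0.013,0.05,-1,0,0,0,0.016,0.013,0.05,-1,0,0,0,0.016,0.013,0.05,-1,0,0,0,0,0,0,-1,0,0,0,0,0,0,-1],
)

```text
clock: 11.18
eef_pos: [499.1, 315.6, 195.7]
tool_rot: [3.141, 0.558, 2.806]
force: [0.5, -0.3, 0.6]
width: 85.3
gripper_force: 0.0
```

```bash
python3 - <<'E'
from h import *
s=ctrl.read_state();print(s["clock"],s["eef_pos"],s["tool_rot"],s["qpos"].round(2))
for z in(150,50):print(delta([485.5,342.5,z],-32,np.pi-.338))
E
```

```text
11.175 [499.10977669 315.62415993 195.73134184] [3.14131585 0.55828127 2.80558079] [-0.93  0.55  0.02  2.03  1.    0.63 -0.53]
(array([42.6, 20.9, 46. ]), array([ 0.1, -0. ,  0.1]), array([494.8, 339.2, 134.1]))
(array([ 95.6,  20.8, 130.8]), array([ 0.1, -0. ,  0.1]), array([494.8, 339.2,  34.1]))
```

Request:
carry_out(
  deltas=[0,0,0,0.0213,0.0105,0.023,-1,0,0,0,0.0213,0.0104,0.023,-1,0,0,0,0,0,0,-1,0,0,0,0.0177,0,0.0283,-1,0,0,0,0.0177,0,0.0283,-1,0,0,0,0.0177,0,0.0283,-1,0,0,0,0,0,0,-1,0,0,0,0,0,0,-1],
)

```text
clock: 12.18
eef_pos: [495.4, 339.7, 35.3]
tool_rot: [3.14, 0.56, 2.806]
force: [0.7, 0.4, 0.5]
width: 85.4
gripper_force: 0.0
```

```bash
python3 - <<'E'
from h import *
s=ctrl.read_state();print(s["clock"],s["eef_pos"],s["tool_rot"],s["qpos"].round(2),s["force"])
print(delta([485.5,342.5,50],-32,np.pi-.338))
w=ctrl.get_image("wrist")[:,:,::-1];sc=ctrl.get_image("scene")[:,:,::-1];q=proj(cal("scene"),[[485,343,50]])[0].astype(int);print(q)
x,y=q[0]-60,q[1]-60
cv2.imwrite("pics/g1.png",np.vstack([cv2.resize(w,(400,300)),cv2.resize(sc[y:y+90,x:x+120],(400,300))]))
E
```

```text
12.175 [495.37685751 339.74284961  35.30645412] [3.13982839 0.55997355 2.80576854] [-1.09  0.87  0.21  2.05  1.4   0.38 -1.09] [0.68818153 0.44336193 0.501508  ]
(array([ 0.9, -0.7,  0.8]), array([0.2, 0.1, 0.1]), array([494.8, 339.2,  34.1]))
[226 242]
```

View pics/g1.png

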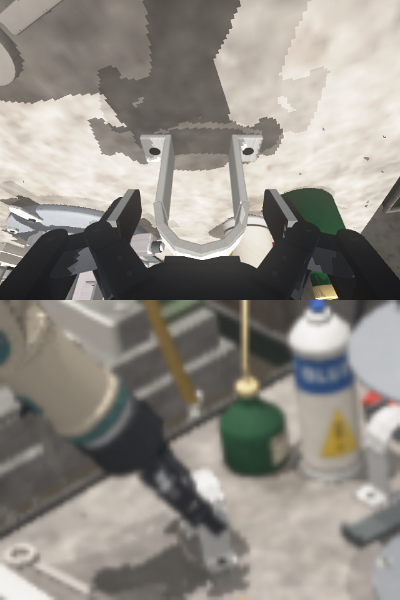

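The wrist view shows the saddle standing upright and centred between the fingers, one finger outside each leg. Closing and lifting.

Request:
carry_out(
  deltas=[0,0,0,0,0,0,0.9,0,0,0,0,0,0,0.9,0,0,0,0,0,0,0.9,0,0,0,0,0,0,0.9,0,0,0,0,0,0,0.9,0,0,0,-0.0106,0,-0.017,0.9,0,0,0,-0.021,0,-0.034,0.9,0,0,0,-0.021,0,-0.034,0.9,0,0,0,-0.021,0,-0.034,0.9,0,0,0,0,0,0,0.9,0,0,0,0,0,0,0.9],
)

```text
clock: 13.65
eef_pos: [492.9, 339.0, 171.5]
tool_rot: [-3.138, 0.557, 2.809]
force: [0.8, -0.5, -3.3]
width: 55.5
gripper_force: 64.5
```

```bash
python3 - <<'E'
from h import *
s=ctrl.read_state();print(s["clock"],s["eef_pos"],s["tool_rot"],s["qpos"].round(2),s["force"],s["width"])
d=np.array([np.cos(3.004),np.sin(3.004)]);ax=np.array([620.5,94.6])
# grasp: feet 50 below grasp; hung feet z=54 -> grasp 104
for r,z in((200,150),(200,130),(115,130),(115,104)):
    p=ax+r*d;print(r,z,p.round(1),delta([*p,z],-32,3.004))
E
```

```text
13.65 [492.86418246 338.98634841 171.50915802] [-3.13782614  0.55695703  2.8093991 ] [-0.99  0.6   0.05  2.01  1.    0.61 -0.57] [ 0.76040128 -0.51277407 -3.30202352] 55.53306561785128
200 150 [422.4 122. ] (array([   8. , -226. ,   39.9]), array([-6.1, -0.1, -9.5]), array([432.2, 120.7, 134.1]))
200 130 [422.4 122. ] (array([  18.6, -225.9,   56.9]), array([-6.1, -0.1, -9.5]), array([432.2, 120.7, 114.1]))
115 130 [506.6 110.4] (array([ -52.2, -209.3,  100.9]), array([-6.1, -0.1, -9.5]), array([516.4, 109. , 114.1]))
115 104 [506.6 110.4] (array([ -38.5, -209.3,  123. ]), array([-6.1, -0.1, -9.5]), array([516.4, 109. ,  88.1]))
```

Request:
carry_out(
  deltas=[-2,0,-3.2,0,0,0,0.9,-2,0,-3.2,-0.01,-0.03,0,0.9,-2.1,0,-3.1,-0.01,-0.05,0,0.9,0,0,0,-0.01,-0.03,0,0.9,0,0,0,0,0,0,0.9,0,0,0,0,0,0,0.9],
)

```text
clock: 14.4
eef_pos: [495.7, 227.6, 187.3]
tool_rot: [-3.141, 0.556, 3.006]
force: [-0.8, -0.1, -2.9]
width: 55.5
gripper_force: 64.7
```

```bash
python3 - <<'E'
from h import *
s=ctrl.read_state();print(s["clock"],s["eef_pos"],s["tool_rot"],s["qpos"].round(2),s["force"],s["width"])
d=np.array([np.cos(3.004),np.sin(3.004)]);ax=np.array([620.5,94.6])
for r,z in((175,150),(165,132),(115,132),(115,105)):
    p=ax+r*d;print(r,z,p.round(1),delta([*p,z],-32,3.004))
E
```

```text
14.4 [495.65904386 227.62281536 187.25084585] [-3.1412804   0.55567142  3.0062268 ] [-0.9   0.47  0.21  2.28  1.5   0.32 -0.73] [-0.75093793 -0.13926412 -2.85719951] 55.53728452824113
175 150 [447.2 118.6] (array([  47.9, -114.6,   32.8]), array([ 0. , -0.2,  0.1]), array([457. , 117.2, 134.1]))
165 132 [457.1 117.2] (array([  48.9, -114.6,   53.4]), array([ 0. , -0.2,  0.1]), array([466.9, 115.9, 116.1]))
115 132 [506.6 110.4] (array([   6.5, -114.7,   79.7]), array([ 0. , -0.2,  0.1]), array([516.4, 109. , 116.1]))
115 105 [506.6 110.4] (array([  20.7, -114.7,  102.7]), array([ 0. , -0.2,  0.1]), array([516.4, 109. ,  89.1]))
```

```bash
python3 - <<'E'
from h import *
s=ctrl.read_state()
d=np.array([np.cos(3.004),np.sin(3.004)]);ax=np.array([620.5,94.6])
R1=Ro.from_euler("xyz",[np.pi,np.radians(27),3.004])
P=[s["eef_pos"]]
for r,z in((132,196),(132,150),(117,132),(117,105)):
    p=np.r_[ax+r*d,z]+ctrl.grip_depth*R1.apply([0,0,1]);P.append(p)
print(np.array(P).round(1),R1.inv().apply(np.diff(P,axis=0)).round(1))
print(delta([*(ax+132*d),196],-27,3.004))
E
```

```text
[[495.7 227.6 187.3]
 [498.2 111.5 179.3]
 [498.2 111.5 133.3]
 [513.  109.5 115.3]
 [513.  109.5  88.3]] [[ -12.8 -114.6   15.4]
 [  20.9   -0.    41. ]
 [  -5.2    0.    22.8]
 [  12.3   -0.    24.1]]
(array([ -11.2, -114.7,   16.3]), array([0. , 4.8, 0.1]), array([498.2, 111.5, 179.3]))
```

```bash
python3 - <<'E'
from h import *
s=ctrl.read_state()
d=np.array([np.cos(3.004),np.sin(3.004)]);ax=np.array([620.5,94.6])
R1=Ro.from_euler("xyz",[np.pi,np.radians(32),3.004])
P=[s["eef_pos"]]
for r,z in((124,196),(124,150),(117,132),(117,105)):
    p=np.r_[ax+r*d,z]+ctrl.grip_depth*R1.apply([0,0,1]);P.append(p)
print(np.array(P).round(1),R1.inv().apply(np.diff(P,axis=0)).round(1))
E
```

```text
[[495.7 227.6 187.3]
 [507.5 110.2 180.1]
 [507.5 110.2 134.1]
 [514.4 109.3 116.1]
 [514.4 109.3  89.1]] [[ -19.8 -114.6   20.8]
 [  24.4   -0.    39. ]
 [   3.6   -0.    19. ]
 [  14.3   -0.    22.9]]
```

Request:
carry_out(
  deltas=[0,0,0,-0.001,-0.019,0.002,0.9,0,0,0,-0.002,-0.03,0.003,0.9,0,0,0,-0.002,-0.03,0.003,0.9,0,0,0,0,0,0,0.9,0,0,0,0,0,0,0.9],
)

```text
clock: 15.02
eef_pos: [494.0, 149.0, 183.8]
tool_rot: [3.14, 0.557, 3.006]
force: [0.6, 0.5, -3.5]
width: 55.7
gripper_force: 64.8
```

```bash
python3 - <<'E'
from h import *
s=ctrl.read_state();print(s["clock"],s["eef_pos"],s["tool_rot"],s["qpos"].round(2))
d=np.array([np.cos(3.004),np.sin(3.004)]);ax=np.array([620.5,94.6])
print(delta([*(ax+124*d),196],-32,3.004))
E
```

```text
15.025 [494.03606709 149.0067287  183.81855338] [3.14029735 0.5568022  3.00588896] [-0.69  0.44  0.14  2.39  1.96  0.31 -1.05]
(array([-13.8, -36.6,  12.9]), array([ 0.1, -0.1,  0.1]), array([507.5, 110.2, 180.1]))
```

Request:
carry_out(
  deltas=[0,0,0,-0.009,-0.012,0.006,0.9,0,0,0,-0.005,-0.012,0.003,0.9,0,0,0,0,-0.0126,0.004,0.9,0,0,0,0,0,0,0.9,0,0,0,0,0,0,0.9],
)

```text
clock: 15.65
eef_pos: [507.8, 110.2, 180.6]
tool_rot: [3.14, 0.558, 3.006]
force: [0.3, 0.3, -2.7]
width: 55.9
gripper_force: 64.8
```

```bash
python3 - <<'E'
from h import *
s=ctrl.read_state();print(s["clock"],s["eef_pos"],s["tool_rot"],s["qpos"].round(2),s["force"],s["width"])
d=np.array([np.cos(3.004),np.sin(3.004)]);ax=np.array([620.5,94.6])
print(delta([*(ax+124*d),196],-32,3.004))
c=cal("wrist");w=ctrl.get_image("wrist")[:,:,::-1].copy();cv2.imwrite("pics/h1.png",w)
sc=ctrl.get_image("scene")[:,:,::-1];cs=cal("scene");t=ctrl.get_image("top")[:,:,::-1]
q=proj(cs,[[505,110,150]])[0].astype(int);print(q)
for r in(90,115,148):print(r,proj(c,[[*(ax+r*d),129]]),proj(cs,[[*(ax+r*d),129]]))
x,y=q[0]-65,q[1]-50
cv2.imwrite("pics/v3.png",np.vstack([cv2.resize(w[0:300],(640,300)),cv2.resize(sc[y:y+75,x:x+160],(640,300),interpolation=cv2.INTER_CUBIC)]))
E
```

```text
15.65 [507.76131751 110.21316043 180.6250727 ] [3.14011571 0.55758405 3.00584863] [-0.53  0.44  0.07  2.41  2.13  0.32 -1.12] [ 0.25596158  0.26452685 -2.69755964] 55.93802149317832
(array([ 0.5, -0. ,  0.3]), array([ 0.1, -0.1,  0.1]), array([507.5, 110.2, 180.1]))
[277 242]
90 [[321.48237162 251.42455194]] [[284.99718815 244.33326053]]
115 [[321.44374913 224.02524348]] [[278.48828396 247.64852164]]
148 [[321.38097566 178.32859366]] [[269.74641372 252.1021192 ]]
```

View pics/v3.png

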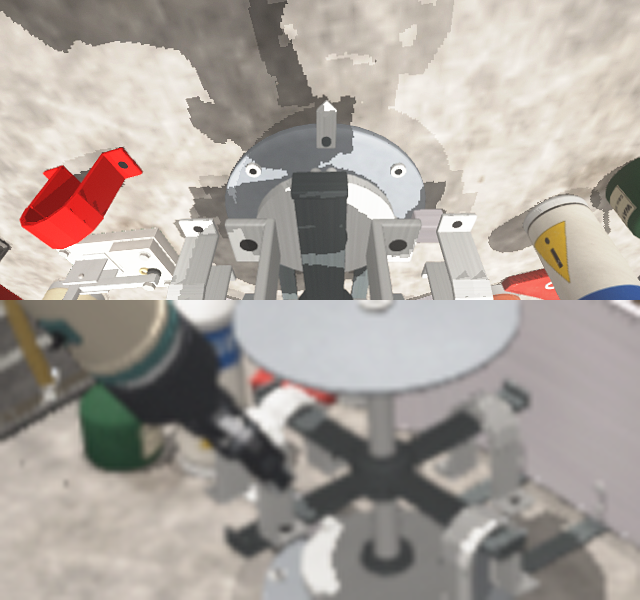

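The last picture shows the bar (columns 292–348) centred between the saddle's legs (inner sides ≈270 and 375), with its end at row 173 as predicted (178). The pointer is in line below. Lowering.

Request:
carry_out(
  deltas=[0,0,0,0.008,0,0.013,0.9,0,0,0,0.008,0,0.013,0.9,0,0,0,0.008,0,0.013,0.9,0,0,0,0.0018,0,0.0095,0.9,0,0,0,0.0018,0,0.0095,0.9,0,0,0,0.005,0,0.008,0.9,0,0,0,0.005,0,0.008,0.9,0,0,0,0,0,0,0.9,0,0,0,0,0,0,0.9],
)

```text
clock: 16.92
eef_pos: [514.8, 107.7, 98.1]
tool_rot: [3.141, 0.558, 3.004]
force: [1.2, -0.3, -3.4]
width: 55.4
gripper_force: 64.8
```

Request:
carry_out(
  deltas=[0,0,0,0.0021,0,0.0034,0.9,0,0,0,0,0,0,0.9],
)

```text
clock: 17.18
eef_pos: [514.8, 107.7, 94.0]
tool_rot: [3.141, 0.558, 3.004]
force: [0.7, 0.2, -2.9]
width: 55.9
gripper_force: 64.8
```

```bash
python3 - <<'E'
from h import *
s=ctrl.read_state();print(s["clock"],s["eef_pos"],s["tool_rot"],s["qpos"].round(2),s["force"],s["width"])
E
```

```text
17.175 [514.77742424 107.72640438  93.95640427] [3.14089866 0.557758   3.00439462] [-0.35  0.68 -0.16  2.45  2.39  0.6  -1.4 ] [ 0.67328109  0.20951723 -2.87962614] 55.862120821710995
```

Request:
carry_out(
  deltas=[0,0,0,0.0016,0,0.0026,0.9,0,0,0,0,0,0,0.9],
)

```text
clock: 17.42
eef_pos: [514.7, 107.7, 90.7]
tool_rot: [3.141, 0.557, 3.004]
force: [0.3, -0.7, -2.7]
width: 55.3
gripper_force: 64.8
```

Request:
carry_out(
  deltas=[0,0,0,0.0008,0,0.0013,0.9,0,0,0,0,0,0,0.9],
)

```text
clock: 17.68
eef_pos: [514.8, 107.7, 89.3]
tool_rot: [3.141, 0.558, 3.004]
force: [0.1, -0.8, -3.0]
width: 55.4
gripper_force: 64.8
```

Request:
carry_out(
  deltas=[0,0,0,0.0008,0,0.0013,0.9,0,0,0,0,0,0,0.9],
)

```text
clock: 17.92
eef_pos: [515.0, 107.9, 87.9]
tool_rot: [3.141, 0.558, 3.004]
force: [0.4, -0.6, -3.0]
width: 55.3
gripper_force: 64.8
```

Request:
carry_out(
  deltas=[0,0,0,0.0008,0,0.0013,0.9,0,0,0,0,0,0,0.9],
)

```text
clock: 18.18
eef_pos: [515.4, 108.0, 87.1]
tool_rot: [3.14, 0.56, 3.005]
force: [-1.9, 1.5, 4.3]
width: 55.4
gripper_force: 65.3
```

Contact: the weight has passed onto the bar. Releasing and going back the way I came.

Request:
carry_out(
  deltas=[0,0,0,0,0,0,0.2,0,0,0,0,0,0,-0.3,0,0,0,0,0,0,-1,0,0,0,0,0,0,-1,0,0,0,0,0,0,-1,0,0,0,0,0,0,-1],
)

```text
clock: 18.92
eef_pos: [514.9, 107.6, 86.3]
tool_rot: [3.141, 0.558, 3.004]
force: [0.0, -0.1, -0.6]
width: 85.6
gripper_force: 0.0
```

Request:
carry_out(
  deltas=[0,0,0,-0.005,0,-0.008,-1,0,0,0,-0.008,0,-0.013,-1,0,0,0,-0.0035,0,-0.019,-1,0,0,0,-0.008,0,-0.013,-1,0,0,0,-0.01,0,-0.016,-1,0,0,0,-0.01,0,-0.016,-1,0,0,0,0,0,0,-1,0,0,0,0,0,0,-1],
)

```text
clock: 19.92
eef_pos: [507.4, 108.9, 182.0]
tool_rot: [3.141, 0.558, 3.005]
force: [0.1, 0.7, -0.8]
width: 85.6
gripper_force: 0.0
```

```bash
python3 - <<'E'
from h import *
s=ctrl.read_state();print(s["clock"],s["eef_pos"],s["tool_rot"],s["qpos"].round(2),s["force"],s["width"])
c=cal("wrist");w=ctrl.get_image("wrist")[:,:,::-1].copy();cv2.imwrite("pics/h2.png",w)
d=np.array([np.cos(3.004),np.sin(3.004)]);ax=np.array([620.5,94.6]);n=np.array([-d[1],d[0]])
# expected ear outer corners at hung (z 54+5): compare w/ bright blobs
X=[[*(ax+(115+a)*d+b*n),59] for b in(-37.5,37.5) for a in(0,)];print("ear holes exp",proj(c,X))
print("crown top exp",proj(c,[[*(ax+r*d),139] for r in(100,130)]))
X2=[[*(ax+(115)*d+b*n),59] for b in(-37.5,37.5)]
g=cv2.cvtColor(w,cv2.COLOR_BGR2GRAY)
for u in proj(c,X):
    x,y=u.astype(int);print(x,y);p=g[max(y-24,0):y+24:4,max(x-24,0):x+24:4];print(p)
E
```

```text
19.925 [507.41835107 108.86850002 181.98019137] [3.14061389 0.55766423 3.00473046] [-0.52  0.44  0.07  2.41  2.12  0.32 -1.11] [ 0.08207034  0.69865185 -0.77511655] 85.64166110212986
ear holes exp [[376.90235738 149.61008988]
 [270.12780034 149.62261801]]
crown top exp [[323.87187895 252.63576068]
 [324.05152757 216.74989251]]
376 149
[[111 104 115 105 154 161 161 163 165 169 203 206]
 [120 117 161 159 188 183 225 221 255 255 255 211]
 [117 118 158 165 153 200 203 205 192 254 255 210]
 [113 115 151 163 152 197 201 206 203 255 230 202]
 [110 109 139 164 148 200 199 203 205 196 158 199]
 [108 176 130 165 149  96  62  62 188 222 198 142]
 [182 163 116 166 139  55  60  62 193 255 214 215]
 [212 142 111 167 155 157  95 143 155 245 211 214]
 [208 119 114 167 162 155 151 148 149 248 208 212]
 [209 105 115 166 168 153 154 152 144 205 210 213]
 [208 134 116 166 167 213 212 215 211 209 198 212]
 [175 151 116 160 168 212 211 206 206 210 165 222]]
270 149
[[140 140 131 107 105 106 104  85  89  90  96  83]
 [132 131 119 176 176 178 177 175 214 207 160 103]
 [122 127 128 148 147 151 150 148 202 150 162 108]
 [115 139 228 199 198 194 148 163 205 155 162 108]
 [204 218 219 197 198 204 141 162 205 160 161 109]
 [208 207 106 189 199  42  46  41 205 164 155 109]
 [216  85 146 181 199  43  48  47 203 164 141 109]
 [ 95 171 201 202 198 201 125 173 183 164 133 108]
 [195 199 200 195 197 197 197 200 163 164 118 108]
 [220 200 186 205 197 196 198 197 159 166 110 110]
 [189 246 254 246 186 203 204 205 160 165 112 111]
 [195 253  59 208 220 200 200 199 165 164 112 109]]
```

The ear holes sit within about 2 px of where a hung saddle should have them, so it hangs properly. Leaving sideways, then up to the knob.

Request:
carry_out(
  deltas=[0,0,0,0.004,0.028,-0.004,-1,0,0,0,0.005,0.03,-0.005,-1,0,0,0,0.005,0.03,-0.005,-1,0,0,0,0.005,0.03,-0.005,-1,0,0,0,-0.025,0.01,-0.04,-1,0,0,0,-0.025,0,-0.04,-1,0,10.6,0,-0.01,0,-0.03,-1,0,10.6,0,-0.01,0,-0.03,-1,0,10.6,0,0,0,-0.03,-1,0,0,0,0,0,0,-1,0,0,0,0,0,0,-1],
)

```text
clock: 21.35
eef_pos: [492.8, 225.1, 324.5]
tool_rot: [-3.106, 0.199, 2.975]
force: [-0.7, -0.2, -0.1]
width: 85.8
gripper_force: 0.0
```

```bash
python3 - <<'E'
from h import *
s=ctrl.read_state();print(s["clock"],s["eef_pos"],s["tool_rot"],s["qpos"].round(2),s["force"])
print(delta([632.5,174.9,305],0,3.004),delta([632.5,174.9,305],0,2.2))
E
```

```text
21.35 [492.82908435 225.13277677 324.4797091 ] [-3.10625655  0.19910912  2.97487581] [-0.5   0.31 -0.12  1.82  0.25  0.91  0.65] [-0.65890819 -0.18407843 -0.07669709]
(array([-135.6,  -24. ,   67.2]), array([-2.2, 11.4, -1.9]), array([632.5, 174.9, 286.3])) (array([-135.6,  -24. ,   67.2]), array([ 2.5, 11.6, 44. ]), array([632.5, 174.9, 286.3]))
```

Request:
carry_out(
  deltas=[-1.1,5.7,-0.9,0,0,-0.02,-1,-1.1,5.7,-0.9,0,0,-0.015,-1,0,0,0,0,0,0,-1,0,0,0,0,0,0,-1],
)

```text
clock: 21.85
eef_pos: [486.4, 228.3, 358.8]
tool_rot: [3.141, -0.0, 3.006]
force: [0.6, 0.7, 0.2]
width: 85.3
gripper_force: 0.0
```

```bash
python3 - <<'E'
from h import *
s=ctrl.read_state();print(s["clock"],s["eef_pos"],s["tool_rot"],s["qpos"].round(2),s["force"])
print(delta([632.5,174.9,305],0,3.004))
E
```

```text
21.85 [486.37300493 228.25809162 358.79157191] [ 3.14147615e+00 -3.17960723e-04  3.00567443e+00] [-0.38  0.34 -0.16  1.64  0.06  1.16  0.88] [0.5823374  0.65419189 0.15552384]
(array([-152. ,  -33.1,   72.4]), array([ 0. , -0. ,  0.1]), array([632.5, 174.9, 286.3]))
```

Request:
carry_out(
  deltas=[0,0,0,-0.05,-0.011,0,-1,0,0,0,-0.051,-0.011,0,-1,0,0,0,-0.051,-0.011,0,-1,0,0,0,0,0,0.02,-1,0,0,0,0,0,0.03,-1,0,0,0,0,0,0.02,-1,0,0,0,0,0,0.001,-1,0,0,0,0,0,0,0.9,0,0,0,0,0,0,0.9,0,0,0,0,0,0,0.9,0,0,0,0,0,0,0.9,0,0,0,0,0,0,0.9],
)

```text
clock: 23.35
eef_pos: [634.9, 175.8, 290.9]
tool_rot: [3.136, 0.003, 3.005]
force: [-0.1, 3.3, 4.2]
width: 24.1
gripper_force: 59.1
```

```bash
python3 - <<'E'
from h import *
s=ctrl.read_state();p=s["eef_pos"];print(s["clock"],p,s["width"],s["force"],s["qpos"].round(2))
# axis from 3 knob grasp points
Q=np.array([[695.16,127.06],[629.96,175.71],p[:2]]);print(np.hypot(*(Q-[621,95]).T))
ax=np.array([621.,95.2]);v=p[:2]-ax;r=np.hypot(*v);th0=np.arctan2(v[1],v[0]);print(r,th0)
R=Ro.from_euler("xyz",s["tool_rot"]).inv()
for sg in(1,-1):
    th=np.linspace(th0,np.pi/2-.134+sg*np.pi,25);P=np.c_[ax+80*np.c_[np.cos(th),np.sin(th)],np.full(25,p[2])];P[0]=p
    print(sg,R.apply(np.diff(P,axis=0))[:,:2].round(1).tolist())
E
```

```text
23.35 [634.89111955 175.77078436 290.8673194 ] 24.11311740087263 [-0.06601903  3.34547489  4.16091395] [-0.24  0.59 -0.13  1.42  0.07  1.14  1.06]
[80.79324972 81.20582307 81.956591  ]
81.75949177077563 1.4000658762343758
1 [[10.6, -2.1], [10.4, -1.7], [10.1, -3.1], [9.6, -4.4], [9.0, -5.6], [8.1, -6.8], [7.2, -7.8], [6.1, -8.7], [4.9, -9.4], [3.6, -10.0], [2.2, -10.3], [0.9, -10.6], [-0.5, -10.6], [-1.9, -10.4], [-3.3, -10.1], [-4.6, -9.5], [-5.8, -8.9], [-6.9, -8.0], [-7.9, -7.0], [-8.8, -5.9], [-9.5, -4.7], [-10.0, -3.4], [-10.4, -2.1], [-10.6, -0.7]]
-1 [[-10.2, -2.8], [-10.1, -2.3], [-9.7, -3.6], [-9.1, -4.8], [-8.4, -6.0], [-7.6, -7.0], [-6.6, -7.9], [-5.6, -8.7], [-4.4, -9.4], [-3.1, -9.9], [-1.8, -10.2], [-0.5, -10.3], [0.8, -10.3], [2.1, -10.1], [3.4, -9.8], [4.7, -9.2], [5.8, -8.6], [6.9, -7.7], [7.8, -6.8], [8.6, -5.7], [9.3, -4.6], [9.8, -3.3], [10.1, -2.0], [10.3, -0.7]]
```

Request:
carry_out(
  deltas=[0,0,0,-0.0051,-0.0014,0,0.9,0,0,0,-0.0051,-0.0014,0,0.9,0,0,0,-0.0051,-0.001,0,0.9,0,0,0,-0.005,-0.0013,0,0.9,0,0,0,-0.0049,-0.0017,0,0.9,0,0,0,-0.0048,-0.0019,0,0.9,0,0,0,-0.0046,-0.0023,0,0.9,0,0,0,-0.0045,-0.0025,0,0.9,0,0,0,-0.0043,-0.0029,0,0.9,0,0,0,-0.0041,-0.0031,0,0.9,0,0,0,-0.0039,-0.0034,0,0.9,0,0,0,-0.0037,-0.0036,0,0.9],
)

```text
clock: 24.85
eef_pos: [687.9, 146.8, 291.0]
tool_rot: [3.129, 0.007, 3.008]
force: [6.6, 9.3, 0.6]
width: 23.9
gripper_force: 59.0
```

Request:
carry_out(
  deltas=[0,0,0,-0.0034,-0.0039,0,0.9,0,0,0,-0.0032,-0.004,0,0.9,0,0,0,-0.0029,-0.0043,0,0.9,0,0,0,-0.0027,-0.0044,0,0.9,0,0,0,-0.0023,-0.0047,0,0.9,0,0,0,-0.0021,-0.0047,0,0.9,0,0,0,-0.0017,-0.0049,0,0.9,0,0,0,-0.0014,-0.005,0,0.9,0,0,0,-0.001,-0.0051,0,0.9,0,0,0,-0.0008,-0.0051,0,0.9,0,0,0,-0.0004,-0.0052,0,0.9,0,0,0,-0.0001,-0.0051,0,0.9],
)

```text
clock: 26.35
eef_pos: [704.9, 83.5, 291.0]
tool_rot: [3.134, 0.014, 3.004]
force: [13.1, 6.0, -0.6]
width: 24.2
gripper_force: 59.2
```

```bash
python3 - <<'E'
from h import *
s=ctrl.read_state();p=s["eef_pos"];print(s["clock"],p,s["width"],s["force"],s["qpos"].round(2))
ax=np.array([621.,95.2]);v=p[:2]-ax;r=np.hypot(*v);th0=np.arctan2(v[1],v[0]);print(r,th0)
R=Ro.from_euler("xyz",s["tool_rot"]).inv()
th=np.linspace(th0,-np.pi/2-.134,25);P=np.c_[ax+80.5*np.c_[np.cos(th),np.sin(th)],np.full(25,p[2])];P[0]=p
print(R.apply(np.diff(P,axis=0))[:,:2].round(1).tolist())
E
```

```text
26.35 [704.89215668  83.45753272 291.03514396] 24.19409953472558 [13.11754826  6.01168191 -0.56698576] [-0.09  0.67 -0.12  1.26  0.08  1.2   1.22]
84.70997279273575 -0.13906747797435878
[[4.4, -5.2], [0.5, -5.2], [0.9, -5.2], [1.2, -5.1], [1.5, -5.0], [1.9, -4.9], [2.2, -4.8], [2.5, -4.6], [2.8, -4.5], [3.1, -4.3], [3.3, -4.1], [3.6, -3.8], [3.8, -3.6], [4.1, -3.3], [4.3, -3.1], [4.5, -2.8], [4.6, -2.5], [4.8, -2.2], [4.9, -1.9], [5.0, -1.5], [5.1, -1.2], [5.2, -0.9], [5.2, -0.5], [5.2, -0.2]]
```

```bash
python3 - <<'E'
from h import *
s=ctrl.read_state();p=s["eef_pos"]
ax=np.array([625.,95.2]);v=p[:2]-ax;r=np.hypot(*v);th0=np.arctan2(v[1],v[0]);print(r,th0)
R=Ro.from_euler("xyz",s["tool_rot"]).inv()
th=np.linspace(th0,-np.pi/2-.134,25);P=np.c_[ax+80*np.c_[np.cos(th),np.sin(th)],np.full(25,p[2])]
print(R.apply(np.diff(P,axis=0))[:,:2].round(1).tolist())
E
```

```text
80.7504937265981 -0.14593409829170603
[[0.2, -5.2], [0.6, -5.2], [0.9, -5.1], [1.2, -5.1], [1.5, -5.0], [1.9, -4.9], [2.2, -4.7], [2.5, -4.6], [2.8, -4.4], [3.0, -4.2], [3.3, -4.0], [3.6, -3.8], [3.8, -3.5], [4.0, -3.3], [4.2, -3.0], [4.4, -2.7], [4.6, -2.4], [4.7, -2.1], [4.9, -1.8], [5.0, -1.5], [5.1, -1.2], [5.1, -0.9], [5.2, -0.5], [5.2, -0.2]]
```

Request:
carry_out(
  deltas=[0,0,0,-0.003,-0.0052,0,0.9,0,0,0,0.0005,-0.0052,0,0.9,0,0,0,0.0009,-0.0051,0,0.9,0,0,0,0.0012,-0.0051,0,0.9,0,0,0,0.0015,-0.005,0,0.9,0,0,0,0.0019,-0.0049,0,0.9,0,0,0,0.0022,-0.0047,0,0.9,0,0,0,0.0025,-0.0046,0,0.9,0,0,0,0.0028,-0.0044,0,0.9,0,0,0,0.003,-0.0042,0,0.9,0,0,0,0.0033,-0.004,0,0.9,0,0,0,0.0036,-0.0038,0,0.9],
)

```text
clock: 27.85
eef_pos: [672.6, 31.1, 290.9]
tool_rot: [3.135, 0.004, 3.005]
force: [0.5, 3.7, 6.5]
width: 24.0
gripper_force: 60.0
```

```bash
python3 - <<'E'
from h import *
s=ctrl.read_state();p=s["eef_pos"];print(p,s["force"],s["width"])
ax=np.array([625.,95.2]);v=p[:2]-ax;r=np.hypot(*v);th0=np.arctan2(v[1],v[0]);print(r,th0)
R=Ro.from_euler("xyz",s["tool_rot"]).inv()
th=np.linspace(th0,-np.pi/2-.134,13);P=np.c_[ax+80*np.c_[np.cos(th),np.sin(th)],np.full(13,p[2])]
print(R.apply(np.diff(P,axis=0))[:,:2].round(1).tolist())
E
```

```text
[672.60540855  31.07677643 290.88911244] [0.4524772  3.73923226 6.53518083] 23.987802000817933
79.86277432972426 -0.9321736967825766
[[3.8, -3.5], [4.0, -3.2], [4.2, -3.0], [4.4, -2.7], [4.6, -2.4], [4.7, -2.1], [4.8, -1.8], [4.9, -1.5], [5.0, -1.2], [5.1, -0.8], [5.1, -0.5], [5.1, -0.2]]
```

Request:
carry_out(
  deltas=[0,0,0,0.0038,-0.0035,0,0.9,0,0,0,0.004,-0.0032,0,0.9,0,0,0,0.0042,-0.003,0,0.9,0,0,0,0.0044,-0.0027,0,0.9,0,0,0,0.0046,-0.0024,0,0.9,0,0,0,0.0047,-0.0021,0,0.9,0,0,0,0.0048,-0.0018,0,0.9,0,0,0,0.0049,-0.0015,0,0.9,0,0,0,0.005,-0.0012,0,0.9,0,0,0,0.0051,-0.0008,0,0.9,0,0,0,0.0051,-0.0005,0,0.9,0,0,0,0.0051,-0.0002,0,0.9],
)

```text
clock: 29.35
eef_pos: [615.0, 16.9, 290.9]
tool_rot: [3.134, 0.006, 3.006]
force: [1.2, 5.7, 8.2]
width: 24.1
gripper_force: 60.1
```

Request:
carry_out(
  deltas=[0,0,0,0,0,0,0.9],
)

```text
clock: 29.48
eef_pos: [614.8, 17.0, 290.8]
tool_rot: [3.134, 0.005, 3.006]
force: [2.1, 5.6, 8.1]
width: 23.9
gripper_force: 60.0
```

```bash
python3 - <<'E'
from h import *
s=ctrl.read_state();p=s["eef_pos"];print(p,s["force"],s["width"])
v=p[:2]-np.array([625.,95.2]);print(np.hypot(*v),np.arctan2(v[1],v[0])+np.pi/2+.134)
E
```

```text
[614.75675725  16.95251515 290.84307889] [2.06446271 5.55234468 8.12360109] 23.90386754604593
78.91509936139639 0.003831926151775522
```

Request:
carry_out(
  deltas=[0,0,0,0,0,0,-1,0,0,0,0,0,0,-1,0,0,0,0,0,0,-1,0,0,0,0,0,0,-1,0,0,0,0,0,-0.02,-1,0,0,0,0,0,-0.05,-1,0,0,0,0,0,-0.04,-1,0,0,0,0.04,0.04,0,-1,0,0,0,0.04,0.04,0,-1,0,0,0,0.04,0.04,0,-1,0,0,0,0.03,0.03,0,-1,0,0,0,0,0,0,-1],
)

```text
clock: 30.98
eef_pos: [482.6, 186.4, 400.0]
tool_rot: [3.137, 0.001, 3.011]
force: [0.4, -0.3, -0.7]
width: 85.7
gripper_force: 0.0
```

```bash
python3 - <<'E'
from h import *
s=ctrl.read_state();print(s["clock"],s["eef_pos"],s["force"])
t=ctrl.get_image("top")[:,:,::-1].copy();cv2.imwrite("pics/top2.png",t);c=cal("top")
old=cv2.imread("pics/top1.png")
# knob: dark blob on the cover, in all three pictures with one method
for n in("top0","top1","top2"):
    im=cv2.imread(f"pics/{n}.png");hsv=im.max(2)
    m=(hsv<50).astype(np.uint8);k=cv2.connectedComponentsWithStats(m)
    for i in range(1,k[0]):
        x,y,w,h,a=k[2][i]
        if 40<a<300 and w<20 and h<20:
            X=onz(c,k[3][i],300)
            v=X[:2]-[620.5,94.6]
            if 60<np.hypot(*v)<100: print(n,k[3][i],a,np.hypot(*v),np.arctan2(v[1],v[0]))
print("expect load 1.437 spray -1.705")
d=np.array([np.cos(-.134),np.sin(-.134)]);q=proj(c,[[*(np.array([620.5,94.6])+115*d),135]])[0];print(q)
w=ctrl.get_image("wrist")[:,:,::-1];cv2.imwrite("pics/w9.png",w)
sc=ctrl.get_image("scene")[:,:,::-1];cv2.imwrite("pics/sc9.png",sc)
E
```

```text
30.975 [482.6290258  186.38675901 399.99785938] [ 0.44584324 -0.33782011 -0.72327902]
top0 [259.71875    166.66666667] 96 80.41878744360963 0.3855049174637809
top1 [237.88297872 193.03191489] 94 79.27467489296774 1.457848532706945
top2 [305.32631579 202.30526316] 95 80.36494477833074 -1.7024746629692646
expect load 1.437 spray -1.705
[283.1954785  172.45483453]
```

```bash
python3 - <<'E'
from h import *
ax=np.array([620.5,94.6]);P=lambda r,b,z,th:[ax[0]+r*np.cos(th)-b*np.sin(th),ax[1]+r*np.sin(th)+b*np.cos(th),z]
for n,f in(("top","top2"),("scene","sc9")):
    c=cal(n);im=cv2.imread(f"pics/{f}.png")
    for k,th in(("spray",-.134),("load",3.007),("+y",1.437),("-y",-1.705)):
        pts=[P(128,0,139,th),P(130,28,75,th),P(130,-28,75,th),P(130,39,59,th),P(130,-39,59,th)]
        print(n,k,[(tuple(u.astype(int)),im[int(u[1]+.5),int(u[0]+.5)].tolist()) for u in proj(c,pts)])
# nothing else moved: difference of top pictures away from the turntable / arm
a,b=[cv2.imread(f"pics/{f}.png") for f in("top0","top2")]
for nm,(x,y,w,h) in dict(short=(390,265,45,28),red=(335,240,42,28),tape=(230,295,45,25),can=(160,175,45,45),tube=(415,215,52,28)).items():
    print(nm,np.median(cv2.absdiff(a,b)[y:y+h,x:x+w]),cv2.absdiff(a,b)[y:y+h,x:x+w].mean().round(1))
E
```

```text
top spray [((np.int64(283), np.int64(167)), [146, 145, 138]), ((np.int64(275), np.int64(172)), [150, 150, 140]), ((np.int64(295), np.int64(175)), [148, 147, 139]), ((np.int64(271), np.int64(173)), [150, 149, 141]), ((np.int64(299), np.int64(177)), [148, 147, 140])]
top load [((np.int64(267), np.int64(262)), [102, 103, 96]), ((np.int64(279), np.int64(268)), [77, 82, 84]), ((np.int64(258), np.int64(265)), [112, 121, 124]), ((np.int64(283), np.int64(270)), [124, 135, 138]), ((np.int64(255), np.int64(265)), [115, 124, 127])]
top +y [((np.int64(227), np.int64(206)), [133, 133, 125]), ((np.int64(227), np.int64(222)), [143, 168, 176]), ((np.int64(231), np.int64(202)), [159, 156, 151]), ((np.int64(228), np.int64(227)), [84, 100, 103]), ((np.int64(233), np.int64(200)), [161, 161, 152])]
top -y [((np.int64(324), np.int64(221)), [212, 216, 210]), ((np.int64(326), np.int64(216)), [95, 98, 95]), ((np.int64(323), np.int64(237)), [69, 73, 74]), ((np.int64(327), np.int64(214)), [85, 88, 87]), ((np.int64(322), np.int64(242)), [117, 122, 119])]
scene spray [((np.int64(337), np.int64(214)), [161, 165, 
[... 372 characters left out ...]
]), ((np.int64(283), np.int64(273)), [184, 187, 190]), ((np.int64(268), np.int64(261)), [197, 208, 215])]
scene +y [((np.int64(282), np.int64(213)), [223, 226, 231]), ((np.int64(276), np.int64(232)), [118, 122, 128]), ((np.int64(290), np.int64(226)), [88, 91, 92]), ((np.int64(274), np.int64(238)), [184, 192, 199]), ((np.int64(292), np.int64(228)), [100, 102, 103])]
scene -y [((np.int64(334), np.int64(248)), [218, 222, 224]), ((np.int64(342), np.int64(261)), [139, 143, 144]), ((np.int64(328), np.int64(269)), [126, 128, 129]), ((np.int64(344), np.int64(263)), [159, 163, 165]), ((np.int64(326), np.int64(274)), [173, 177, 180])]
short 1.0 1.6
red 2.0 4.0
tape 39.0 43.4
can 44.0 58.1
tube 1.0 1.6
```

```bash
python3 - <<'E'
from h import *
c=cal("scene");g=cv2.imread("pics/sc9.png",0)
np.set_printoptions(linewidth=200)
print(g[206:246:2,318:356:2])
ax=np.array([620.5,94.6]);P=lambda r,b,z,th=-.134:[ax[0]+r*np.cos(th)-b*np.sin(th),ax[1]+r*np.sin(th)+b*np.cos(th),z]
for k,q in dict(topin=P(100,0,139),topout=P(130,0,139),shoulderR=P(100,-28,111),footR=P(100,-28,57),earR=P(100,-47,57),earRo=P(130,-47,57),footL=P(100,28,57),earL=P(100,47,57),barend=P(148,0,137),rimL=P(108,0,264)).items(): print(k,proj(c,[q])[0].round())
E
```

```text
[[199 187 159 132 126 153 200 199 162 152 167 165 166 166 168 171 171 171 172]
 [206 204 203 202 201 198 180 136 157 168 169 169 166 165 166 167 170 173 173]
 [205 205 203 200 170 144 149 165 168 167 167 168 168 169 168 167 168 170 173]
 [193 170 152 142 152 166 169 168 167 167 158 147 164 167 170 170 168 169 171]
 [147 153 164 168 167 169 168 168 165 155 147  90 128 157 167 169 171 172 171]
 [166 168 167 169 167 169 165 162 161 173 177 148  96 106 164 167 169 172 173]
 [167 168 167 169 163 149 127 152 178 178 175 173 143  99 163 168 168 171 173]
 [168 168 167 164 128  79  73  85 154 173 175 176 167 155 167 168 168 170 173]
 [167 163 133  89  66  64  65  67  95 169 177 176 165 166 168 168 169 169 171]
 [132  89  65  64  64  65  65  68  97 162 162 156 155 156 166 168 170 171 172]
 [ 66  64  65  65  65  67  91 118 150 156 154 155 162 162 168 169 169 171 172]
 [ 64  64  64  68  93 120 135 136 153 157 154 154 142 141 166 168 171 171 172]
 [ 64  68 106 164 178 139 136 136 140 153 142 140 142 140 167 169 168 171 173]
 [106 177 201 179 167 138 135 137 138 137 140 142 141 140 169 170 168 168 171]
 [193 204 192 167 155 138 148 170 179 160 141 141 141 140 170 172 172 170 169]
 [137 192 194 191 186 177 180 180 162 143 139 140 139 135 182 173 172 171 171]
 [ 66 103 168 194 200 182 155 139 132 129 139 139 139 149 148 156 171 173 172]
 [ 64  63  78 133 167 141 131 131 126 113 137 143 143 157 172 153 150 163 172]
 [ 65  64  63  66  82 109 118 106 139 185 154 167 145 153 170 154 156 131 148]
 [ 65  64  64  63  64  96 133 148 131 145 187 156 161 160 186 188 166 161 155]]
topin [331. 218.]
topout [338. 215.]
shoulderR [337. 229.]
footR [337. 242.]
earR [341. 245.]
earRo [348. 241.]
footL [326. 235.]
earL [322. 233.]
barend [342. 213.]
rimL [333. 184.]
```

The scene pixels show the arch on the bar at (331–342, 216–222), the bar's end beyond it at (341,214), and the near leg running down to the ear at (341–350, 240–245). All match a hung saddle at the screen. Handing in.

```bash
python3 -c "
from cell import ctrl
print(ctrl.finish_job())"
```

```text
the job is handed in; nothing more can be done
None
```

I hung the taller saddle on the empty bar at the loading pointer and turned the rack half round to the second click. It now hangs in front of the screen, and I handed the job in at about 31 s; I left the shorter saddle alone, and it measured unmoved.

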